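Switch on the sleeve turning rig and jog it

ROBOT

A 6-joint arm with a two-finger parallel gripper is mounted at the origin on a cart in front of the work surface, level with it; the furniture and walls round the work are solid. World frame = base frame: x ahead of the robot, y to its left, z up, the work surface at z = 0. Lengths are in m, angles in degrees, forces in N, time in s.
With the tool pointing down it reaches from about 0.35 to 0.875 m from the base axis. Payload 4.2 kg.
Tool frame: the origin (TCP) lies midway between the tips of the shut fingers; the grasp point (between the pads) lies 19 mm behind it; y points along the fingers, x is the direction in which the jaws open and shut, and the axes are right-handed (so a half turn about y gives the same grasp; the last joint's range is limited). The gripper opens to 87 mm and grips with 3 to 60 N. Pads are 19 mm wide; open, the fingers measure 117 mm over their backs; the gripper's body (75 mm by 190 mm) begins 51 mm behind the grasp point.
Start: joints at [82.139, 22.042, 0.453, 0, -68.411, -14.817], TCP at [0.241, 0.577, 0.223] pointing down, gripper open.
Joint ranges: [-179.83, 179.83], [-69.29, 118.12], [-61.27, 80.66], [-181.25, 117.63], [-171.15, -9.14], [-177.46, 177.46]. Speed limits (degrees/s): [159.86, 159.86, 180, 180, 180, 180].

INTERFACE

Orientations are given as a 3x3 rotation matrix whose columns are the frame's x, y, z axes.
In Python, from bench import robot, vision gives the robot as it stands. The module is installed in compiled form; this text tells all that it offers.
- The arm moves only by the shell command python3 -m handwheel 'ROWS' [OPENING] [FORCE]. ROWS is JSON, a list of rows, each a list of 2 entries, a list of its own where there are three numbers: the shift along the tool's x, y, z in mm, then the turn about the tool's y in rad. A call has 1 to 12 rows; each row shifts and turns the commanded pose from where the row before left it, along the tool's axes as they then stand; what a row does not reach is not made up. A row lasts 1/10 s, in which the tool goes at most 50 mm and 8.59 degrees, less where a joint would pass 70% of its speed; a pose out of reach is approached as far as the arm can. A call is refused whole if a number of a shift passes 50 or a number of a turn 0.15, either way. A call with a gripper value outside its range is refused whole. OPENING is the opening, from 0 (shut) to 1 (fully open), set as the call begins (- or left out, the last holds). The fingers move at their own pace and stop on an object; FORCE is the grip in N (left out, the last holds). Time passes only in rows, so rows that do not move let the fingers close. It gives the time, the measured TCP pose, the force and the opening at its end, in the units of the state.
- robot.observe(): the state, without advancing time (a new reading comes with each control period).
- vision.get_image(name): name is "scene" or "side" or "wrist"; returns a dict with "image" (400x640x3 uint8, red, green, blue), "camera_matrix" (3x3 intrinsics, pixels), "k1" (the pictures are not rectified: a ray, as slopes to the right and down, at radius r is drawn at 1 + k1 r^2 times it, then the intrinsics apply), "R" (3x3) and "t" (3): a world point X has camera coordinates R X + t; the wrist camera has in their place "mount" (4x4, takes a point from camera to tool coordinates, whose origin is the TCP and whose axes are the tool frame's). Camera axes: x right, y down, z forward; pixel columns grow to the right and rows downward; lengths in m; the calibration is good to about 2 mm. A picture is of the moment at which its call begins: read the wrist's pose just before it. There is no depth.
- robot.close_job(): hands the job in, once; it reports no verdict.
The state is a dict: "time": time; "joints": joint angles; "qd": joint speeds; "joint_efforts": joint torques, N m; "position": TCP position; "ee_rot": TCP orientation; "force": force on the tool from outside, world axes, zero at the start; "torque": the same for the moment, N m; "gripper_width": finger opening in m.
Only numpy, scipy, OpenCV 4.12 (cv2) and the standard library are available. Lean on these libraries where they do the work, as an engineer would, in place of code of your own. Each camera call takes 0.05 s, during which the arm holds its last target.

TASK

Start the sleeve turning rig with closed fingertips: first press the raised half of the black rocker right down so that it is on, then push the blue button fully in (it stays in), then press the green jog button fully in and keep it pressed: the program finishes while still holding the green button down. Leave the red mushroom stop button untouched, and do not move or pick up any of the loose things around it (nuts, gauges, carton, tin).

Things in the scene. Friction and masses are not known exactly. Their poses are not given: they have to be found in the camera images.
- rig: fixed turning rig: grey console (330 mm along y, 115 along x, dark top plate 70 mm above the trolley), behind it a blue bed with a sleeve on two rolls, 107 mm high, axis 120 mm behind the controls. Origin at trolley height under the middle of the row of controls; x to the rig's back, y along the row to the left, z up. Four controls stand in the row, 75 mm apart, in an order that varies
- rocker (a joint): angle of the black rocker switch, rad: 0 off (half nearer the robot raised), 0.4 on (that half pressed right down). Stays where it is left; a press of about 2 to 5 N on the half nearer the robot moves it.
- rocker_press (a point): point on the top face of the rocker, in the middle of its raised half (marked with a white bar, nearer the robot), 22 mm from the pivot; moves with the rocker, about 9 mm straight down from off to on. The rocker is 60 mm long along the rig's x and 28 mm wide; off, this point is about 24 mm above the top plate.
- blue (a joint): travel of the blue push-in button, m: 0 out, 0.008 fully in. It stays where it is pushed; about 3 N moves it.
- blue_top (a point): centre of the flat top of the blue button (28 mm across, 18 mm above the top plate when out); moves down with it
- green (a joint): travel of the green button, m: 0 out, 0.008 fully in. It springs back when let go; about 2.5 N starts it, 5.5 N holds it fully in.
- green_top (a point): centre of the flat top of the green button (28 mm across, 18 mm above the top plate when out); moves down with it
- red (a joint): travel of the red mushroom stop button, m: 0 out, 0.008 in; it springs back
- red_top (a point): centre of the top of the red mushroom stop button (38 mm across, 18 mm above the top plate)
- nut_a: loose steel hexagon nut, 21x21x11 mm, on the console's top plate behind the controls. Origin: centre of its underside.
- nut_b: second loose steel hexagon nut, 21x21x11 mm, on the console's top plate behind the controls. Origin: centre of its underside.
- gauge_small: loose steel plug gauge standing on the trolley right of the console, 38 mm across, 98 mm high. Origin: centre of its underside.
- gauge_large: loose steel plug gauge standing on the trolley at the console's front left, 48 mm across, 98 mm high. Origin: centre of its underside.
- seal_box: loose small brown carton on the trolley right of the console, 61x76 mm, 42 mm high. Origin: centre of its underside.
- grease_tin: loose red grease tin standing on the trolley left of the console, 72 mm across, 75 mm high. Origin: centre of its underside.

How it is judged (in metres and radians):
On the way, in this order (a step that is already met when the one before it is completed fails the run):
1. the rocker is on (value of joint rocker above 0.3 rad), for 0.2 s.
2. the blue button is in, the rocker still on (value of joint rocker above 0.3 rad and value of joint blue above 0.0055 m), for 0.2 s.
3. the green button is held in by the fingers, rocker on and blue in (all of step 2 and value of joint green above 0.0055 m and contact force between the fingers and green above 1 N), for 0.2 s.
At the end, for the whole second after the job is handed in: Rocker on (beyond 0.3 of 0.4 rad), blue button in (beyond 5.5 of 8 mm), green button held in by the fingers (beyond 5.5 of 8 mm, more than 1 N), red stop out, throughout the last second; loose things within 12 mm of where they were (all of step 3 and value of joint red below 0.002 m); the arm keeps its last pose, push and grip.
It fails at once if the red stop button was touched (contact force between any of the fingers, the arm and red above 0.5 N or value of joint red above 0.002 m).
It fails at once if the blue button was pushed before the rocker was on (value of joint blue above 0.003 m and value of joint rocker below 0.3 rad).
It fails at once if the green button was pressed before the blue button was in (value of joint green above 0.003 m and value of joint blue below 0.0055 m).
It fails at once if a loose thing was moved, lifted or carried (distance of any of nut_a, nut_b, gauge_small, gauge_large, seal_box, grease_tin from where it was at the start of the episode above 0.012 m).
It also fails if it takes over 42 s, if anything falls off the work surface, if the arm or the gripper's body presses on something with over 40 N, if the wrist force passes 120 N, or if a joint passes its speed limit or range.

## Working session

There is one attempt and no reset: what is moved stays moved. The work goes in short steps, Python scripts to look and compute and a shell command to move; the robot and the scene stay as the last step left them, time stands still between calls to the robot, and variables do not carry over. Pictures are saved under pics/ and viewed, and the job is handed in when it is done.

```bash
mkdir -p pics; python3 - <<'E'
from bench import robot, vision
import cv2, numpy as np
s=robot.observe(); print({k:np.round(s[k],3).tolist() for k in s})
for n in ["scene","side","wrist"]:
    d=vision.get_image(n); cv2.imwrite(f"pics/{n}0.png",d["image"][:,:,::-1])
    np.save(f"{n}0.npy",d,allow_pickle=True)
    print(n,{k:np.round(d[k],3).tolist() for k in d if k!="image"})
E
```

```text
{'time': 0.0, 'joints': [82.138, 22.091, 0.38, -0.029, -68.411, -14.817], 'qd': [0.094, -0.008, -0.083, -0.006, -0.035, -0.013], 'joint_efforts': [0.002, -39.067, 18.741, 4.22, 0.011, -0.0], 'position': [0.241, 0.576, 0.221], 'ee_rot': [[-0.386, -0.001, 0.923], [-0.923, -0.002, -0.386], [0.002, -1.0, 0.0]], 'force': [0.044, -0.579, 0.129], 'torque': [-0.003, -0.038, 0.042], 'gripper_width': 0.087}
scene {'camera_matrix': [[395.107, 0.0, 326.926], [0.0, 395.107, 197.493], [0.0, 0.0, 1.0]], 'k1': 0.015, 'R': [[0.776, -0.631, 0.001], [-0.49, -0.603, -0.63], [0.398, 0.488, -0.776]], 't': [-0.369, 0.276, 1.002]}
side {'camera_matrix': [[406.865, 0.0, 316.807], [0.0, 406.865, 198.416], [0.0, 0.0, 1.0]], 'k1': -0.035, 'R': [[0.931, -0.365, 0.014], [-0.128, -0.363, -0.923], [0.342, 0.857, -0.385]], 't': [-0.448, 0.136, 1.023]}
wrist {'camera_matrix': [[316.296, 0.0, 318.169], [0.0, 316.296, 196.232], [0.0, 0.0, 1.0]], 'k1': -0.029, 'mount': [[1.0, -0.001, -0.0, -0.001], [0.0, -0.299, 0.954, -0.163], [-0.001, -0.954, -0.299, 0.084], [0.0, 0.0, 0.0, 1.0]]}
```

View pics/scene0.png

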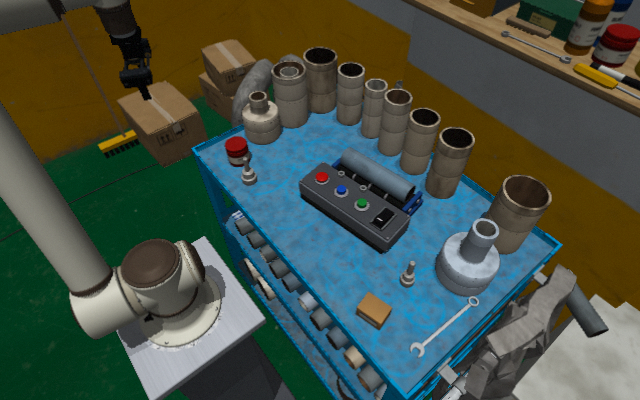

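View pics/side0.png

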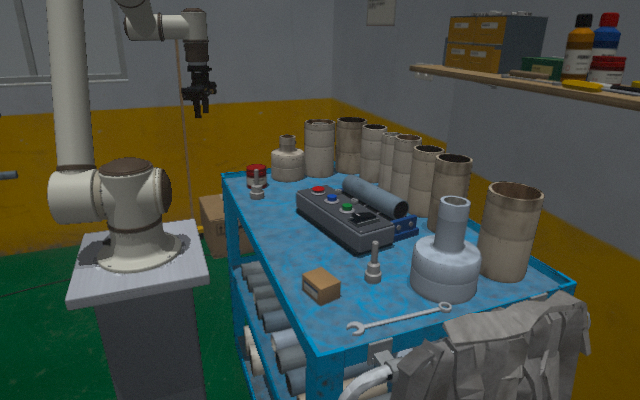

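View pics/wrist0.png

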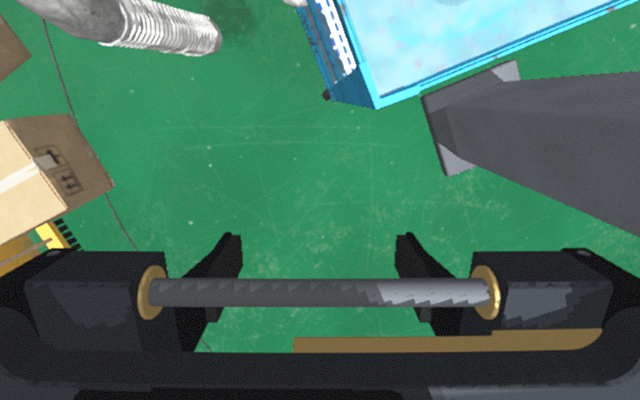

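The console's row from left (far y) to right is red, blue, green, rocker: in the scene picture at about (322,178), (341,190), (362,203) and (383,218). I'll enlarge both views next.

```bash
python3 - <<'E'
import cv2
a=cv2.imread("pics/scene0.png")[145:265,285:445]; cv2.imwrite("pics/sc.png",cv2.resize(a,None,fx=5,fy=5,interpolation=cv2.INTER_CUBIC))
a=cv2.imread("pics/side0.png")[160:260,285:445]; cv2.imwrite("pics/si.png",cv2.resize(a,None,fx=5,fy=5,interpolation=cv2.INTER_CUBIC))
E
```

```text
(no output)
```

View pics/sc.png

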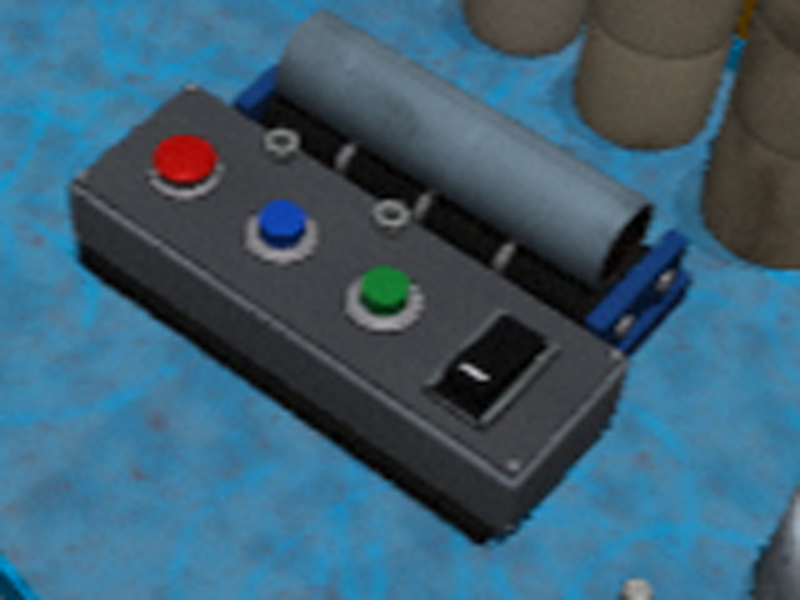

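View pics/si.png

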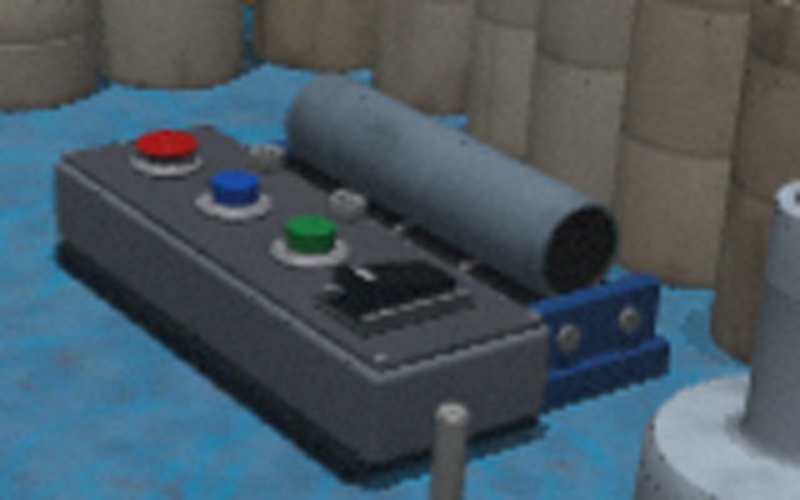

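```bash
cat > h.py <<'E'
import numpy as np, cv2
from scipy.optimize import least_squares
L=np.array([[0,.1125,.088],[0,.0375,.088],[0,-.0375,.088],[-.022,-.1125,.094]])
def proj(d,X):
    c=X@np.array(d["R"]).T+np.array(d["t"]); p=c[:,:2]/c[:,2:]; r2=(p**2).sum(1,keepdims=True)
    K=np.array(d["camera_matrix"]); p=p*(1+d["k1"]*r2); return p@K[:2,:2].T+K[:2,2]
def world(q,L):
    c,s=np.cos(q[2]),np.sin(q[2]); return L@np.array([[c,-s,0],[s,c,0],[0,0,1]]).T+np.array([q[0],q[1],0])
E
cat > fit.py <<'E'
from h import *
A=np.load("scene0.npy",allow_pickle=True).item();B=np.load("side0.npy",allow_pickle=True).item()
pa=(np.array([[186,155],[283,216],[386,284],[475,372]])+.5)/5-.5+[285,145]
pb=(np.array([[167,142],[236,183],[311,229],[363,272]])+.5)/5-.5+[285,160]
fa=lambda q:(proj(A,world(q,L))-pa).ravel(); fb=lambda q:(proj(B,world(q,L))-pb).ravel()
for n,f in (("a",fa),("b",fb),("ab",lambda q:np.r_[fa(q),fb(q)])):
    r=least_squares(f,[.6,0,0]); print(n,r.x,np.degrees(r.x[2]),np.round(r.fun,1))
print(world(r.x,L))
q=np.array([])
# free triangulation
for i in range(4):
    t=least_squares(lambda X:np.r_[proj(A,X[None])[0]-pa[i],proj(B,X[None])[0]-pb[i]],[.6,0,.09]);print(i,t.x,np.abs(t.fun).max())
E
python3 fit.py
```

```text
a [ 0.52713814 -0.04789881  0.17928869] 10.27248502130056 [-0.2 -0.2  0.1  0.2  0.2 -0.1 -0.1  0. ]
b [ 0.5266364  -0.04950675  0.17586915] 10.07656011843462 [-0.1 -0.4 -0.1 -0.4  0.2 -0.4  0.   0.9]
ab [ 0.52708893 -0.04822786  0.17777011] 10.185477214341471 [-0.1 -0.1  0.1  0.3  0.3 -0.  -0.1  0.2 -0.2 -0.6 -0.2 -0.5  0.2 -0.6
  0.   0.7]
[[ 0.50719496  0.06249919  0.088     ]
 [ 0.5204576  -0.01131884  0.088     ]
 [ 0.53372025 -0.08513687  0.088     ]
 [ 0.5253296  -0.16284529  0.094     ]]
0 [0.50839215 0.06360758 0.0855421 ] 0.016026040591611945
1 [ 0.52241962 -0.00836493  0.08499228] 0.034172189601747505
2 [ 0.53439236 -0.08323367  0.08546326] 0.05293304034779567
3 [ 0.52462926 -0.16366496  0.09631466] 0.023155338264075453
```

```bash
python3 -m handwheel '[[[15,0,14],0],[[30,0,28],0],[[34,0,32],0],[[34,0,32],0],[[34,0,32],0],[[34,0,32],0],[[34,0,32],0],[[34,0,32],0],[[34,0,32],0],[[34,0,32],0],[[30,0,28],0],[[15,0,14],0]]' 0 20
```

```text
time: 1.35
position: [0.4151, 0.1089, 0.2225]
ee_rot: [[-0.388, -0.0, 0.922], [-0.922, -0.0, -0.388], [0.0, -1.0, -0.0]]
force: [0.4, 0.4, -0.9]
gripper_width: 0.0024
```

```bash
python3 -m handwheel '[[[0,0,0],-0.1435],[[0,0,0],-0.1435],[[0,0,0],-0.1435],[[0,0,0],-0.1435],[[20,0,5],0],[[40,0,8],0],[[45,0,9],0],[[45,0,9],0],[[45,0,9],0],[[45,0,9],0],[[32,0,8],0],[[15,0,3],0]]'
python3 -m handwheel '[[[0,0,0],0],[[0,0,0],0]]'
python3 - <<'E'
from bench import robot, vision
import cv2, numpy as np
s=robot.observe(); print({k:np.round(s[k],4).tolist() for k in s})
for n in ["scene","side","wrist"]:
    d=vision.get_image(n); cv2.imwrite(f"pics/{n}1.png",d["image"][:,:,::-1])
    np.save(f"{n}1.npy",d,allow_pickle=True)
a=cv2.imread("pics/scene1.png")[115:265,285:445]; b=cv2.imread("pics/side1.png")[110:260,285:445]
cv2.imwrite("pics/c1.png",cv2.resize(np.hstack([a,b]),None,fx=2.5,fy=2.5,interpolation=cv2.INTER_CUBIC))
E
```

```text
time: 2.55
position: [0.5255, -0.1627, 0.2218]
ee_rot: [[0.174, -0.001, 0.985], [-0.985, -0.0, 0.174], [-0.0, -1.0, -0.001]]
force: [-0.0, -0.4, -0.3]
gripper_width: 0.0005
time: 2.75
position: [0.5245, -0.1598, 0.2222]
ee_rot: [[0.177, -0.001, 0.984], [-0.984, 0.0, 0.177], [-0.001, -1.0, -0.001]]
force: [-0.3, 0.4, 0.6]
gripper_width: 0.0006
{'time': 2.75, 'joints': [-0.0135, 14.6317, -10.4003, -0.0289, -65.0262, 100.2253], 'qd': [1.2459, -0.909, -0.4507, 0.0124, 0.0338, 0.119], 'joint_efforts': [-0.5917, -31.4416, 18.4943, 4.0389, 0.0812, 0.0034], 'position': [0.5245, -0.1598, 0.2222], 'ee_rot': [[0.1771, -0.001, 0.9842], [-0.9842, 0.0005, 0.1771], [-0.0006, -1.0, -0.0009]], 'force': [-0.3177, 0.3947, 0.57], 'torque': [-0.0508, 0.0205, 0.0228], 'gripper_width': 0.0006}
```

View pics/wrist1.png

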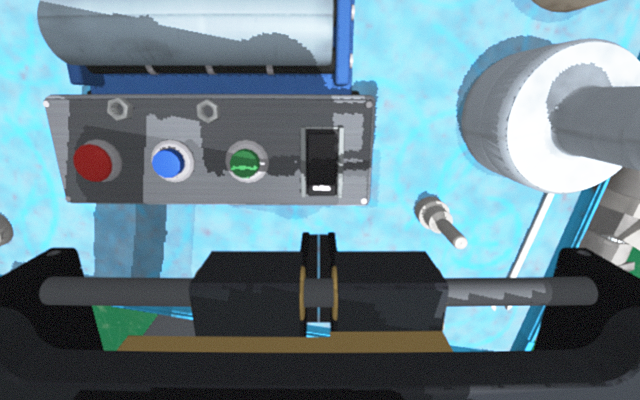

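View pics/c1.png

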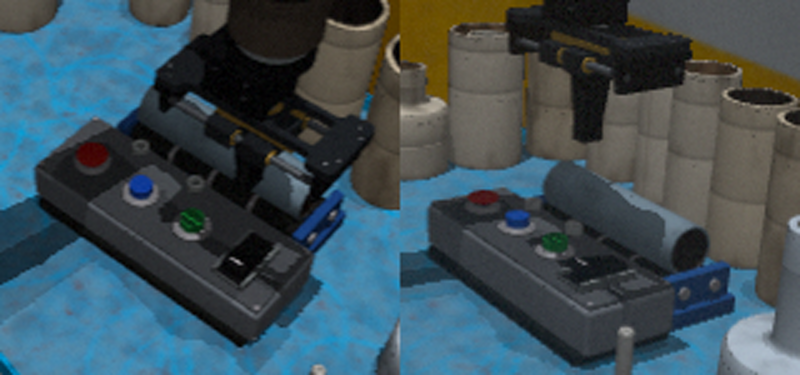

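The wrist picture shows the white bar at (321,188), in line with the shut fingers at column 319. The row of buttons (red 93,163; blue 167,163; green 244,164) is level, and there are nuts at (118,109) and (207,110). Next I'll cross-check these numerically.

```bash
cat > w.py <<'E'
from h import *
from bench import robot
d=np.load("wrist1.npy",allow_pickle=True).item(); s=robot.observe()
T=np.eye(4);T[:3,:3]=s["ee_rot"];T[:3,3]=s["position"]; M=T@np.array(d["mount"]); Mi=np.linalg.inv(M)
d["R"]=Mi[:3,:3];d["t"]=Mi[:3,3]
p=np.array([[93,163],[167,163],[244,164],[321,188]])
f=lambda q:(proj(d,world(q,L))-p).ravel()
r=least_squares(f,[.53,-.05,.18]);print(r.x,np.round(r.fun,1));print(world(r.x,L));print(s["position"],np.round(s["ee_rot"],4).tolist(),s["time"])
E
python3 w.py
```

```text
[ 0.52847078 -0.04841357  0.17101286] [-2.2  0.1 -0.1  0.4  0.5 -0.2  1.7  0.2]
[[ 0.50932547  0.06244538  0.088     ]
 [ 0.52208901 -0.01146059  0.088     ]
 [ 0.53485255 -0.08536656  0.088     ]
 [ 0.525937   -0.1630165   0.094     ]]
[ 0.52468517 -0.15907614  0.2228143 ] [[0.1789, 0.0002, 0.9839], [-0.9839, 0.0002, 0.1789], [-0.0002, -1.0, 0.0003]] 2.9
```

```bash
python3 -m handwheel '[[[1,15,0],0],[[1,30,0],0],[[1,30,0],0],[[0,25,0],0],[[0,12,0],0],[[0,5,0],0],[[0,0,0],0],[[0,0,0],0]]'
```

```text
time: 3.7
position: [0.5266, -0.1631, 0.1069]
ee_rot: [[0.178, 0.003, 0.984], [-0.984, -0.0, 0.178], [0.001, -1.0, 0.002]]
force: [0.4, -0.9, 0.7]
gripper_width: 0.0003
```

```bash
python3 -m handwheel '[[[0,3,0],0],[[0,3,0],0],[[0,3,0],0],[[0,2,0],0],[[0,2,0],0],[[0,0,0],0],[[0,0,0],0]]'
```

```text
time: 4.4
position: [0.5259, -0.1632, 0.0925]
ee_rot: [[0.177, 0.001, 0.984], [-0.984, 0.0, 0.177], [0.0, -1.0, 0.001]]
force: [0.2, 0.3, -0.4]
gripper_width: 0.0006
```

```bash
python3 -m handwheel '[[[0,2,0],0],[[0,2,0],0],[[0,1,0],0],[[0,0,0],0]]'
```

```text
time: 4.8
position: [0.5249, -0.1634, 0.0879]
ee_rot: [[0.177, -0.001, 0.984], [-0.984, -0.0, 0.177], [0.0, -1.0, -0.001]]
force: [-3.6, -1.4, 5.0]
gripper_width: 0.0003
```

```bash
python3 -m handwheel '[[[0,1,0],0],[[0,1,0],0],[[0,0,0],0]]'
```

```text
time: 5.1
position: [0.525, -0.1635, 0.0876]
ee_rot: [[0.178, -0.001, 0.984], [-0.984, -0.001, 0.178], [0.001, -1.0, -0.001]]
force: [-5.8, 1.3, 13.6]
gripper_width: 0.0008
```

```bash
python3 -m handwheel '[[[0,1,0],0],[[0,1,0],0],[[0,0,0],0]]'
```

```text
time: 5.4
position: [0.525, -0.1635, 0.0873]
ee_rot: [[0.179, -0.0, 0.984], [-0.984, -0.001, 0.179], [0.001, -1.0, -0.001]]
force: [-8.8, 2.5, 23.1]
gripper_width: 0.0007
```

```bash
python3 -m handwheel '[[[0,-5,0],0],[[0,-30,0],0],[[0,-45,0],0],[[0,-20,0],0],[[0,0,0],0],[[0,0,0],0]]'; cat > pic.py <<'E'
import sys
from bench import robot, vision
import cv2, numpy as np
k=sys.argv[1]
s=robot.observe(); print(np.round(s["position"],4),np.round(s["force"],2),s["time"])
I={n:vision.get_image(n)["image"][:,:,::-1] for n in ["scene","side","wrist"]}
for n in I: cv2.imwrite(f"pics/{n}{k}.png",I[n])
a=cv2.resize(I["scene"][145:245,295:415],None,fx=3.3,fy=3.3,interpolation=cv2.INTER_CUBIC)
b=cv2.resize(I["side"][160:260,295:415],None,fx=3.3,fy=3.3,interpolation=cv2.INTER_CUBIC)
cv2.imwrite(f"pics/c{k}.png",np.hstack([a,b]))
E
python3 pic.py 2
```

```text
time: 6.0
position: [0.5254, -0.1629, 0.1831]
ee_rot: [[0.177, 0.0, 0.984], [-0.984, 0.001, 0.177], [-0.001, -1.0, 0.0]]
force: [-0.6, -0.2, -0.7]
gripper_width: 0.0
[ 0.5254 -0.1629  0.1831] [-0.57 -0.22 -0.71] 6.0
```

View pics/c2.png

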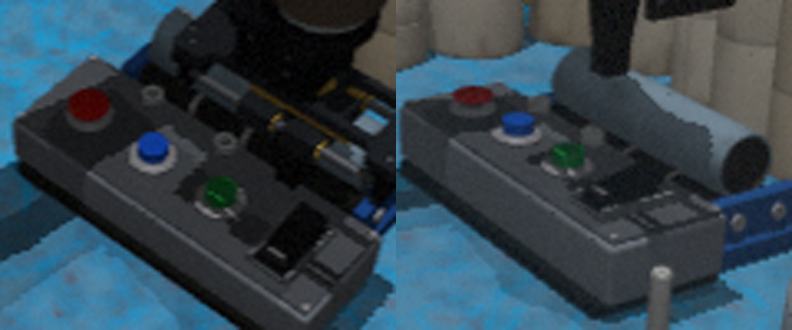

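View pics/wrist2.png

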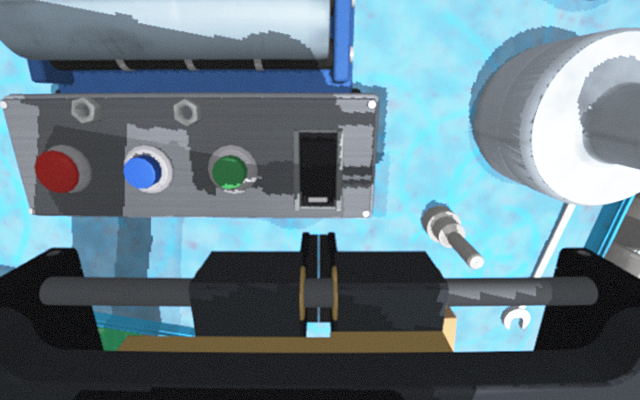

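```bash
python3 - <<'E'
import cv2,numpy as np
from h import *
from bench import robot
a=cv2.imread("pics/wrist2.png")[110:230,270:390]
b=cv2.imread("pics/side2.png")[195:235,345:405]
A=cv2.resize(a,(480,480),interpolation=cv2.INTER_CUBIC);B=cv2.resize(b,None,fx=5,fy=5,interpolation=cv2.INTER_CUBIC)
o=np.zeros((480,780,3),np.uint8);o[:,:480]=A;o[:200,480:]=B
b=cv2.imread("pics/side0.png")[195:235,345:405];o[220:420,480:]=cv2.resize(b,None,fx=5,fy=5,interpolation=cv2.INTER_CUBIC)
cv2.imwrite("pics/z2.png",o)
d=np.load("wrist1.npy",allow_pickle=True).item(); s=robot.observe()
T=np.eye(4);T[:3,:3]=s["ee_rot"];T[:3,3]=s["position"]; Mi=np.linalg.inv(T@np.array(d["mount"]))
d["R"]=Mi[:3,:3];d["t"]=Mi[:3,3]
S=np.load("side0.npy",allow_pickle=True).item()
q=[.5272,-.0482,.1777]
for th in (0,.2,.3,.4):
    X=world(q,np.array([[-.022,-.1125,.094-.009*th/.4]]));print(th,proj(d,X),proj(S,X))
E
```

```text
0 [[318.40185517 201.03746903]] [[357.26313805 214.66399438]]
0.2 [[318.40317506 199.35951797]] [[357.16953285 216.27826128]]
0.3 [[318.40381916 198.54050454]] [[357.12283254 217.08333829]]
0.4 [[318.40445303 197.73438155]] [[357.07620027 217.88704811]]
```

View pics/z2.png

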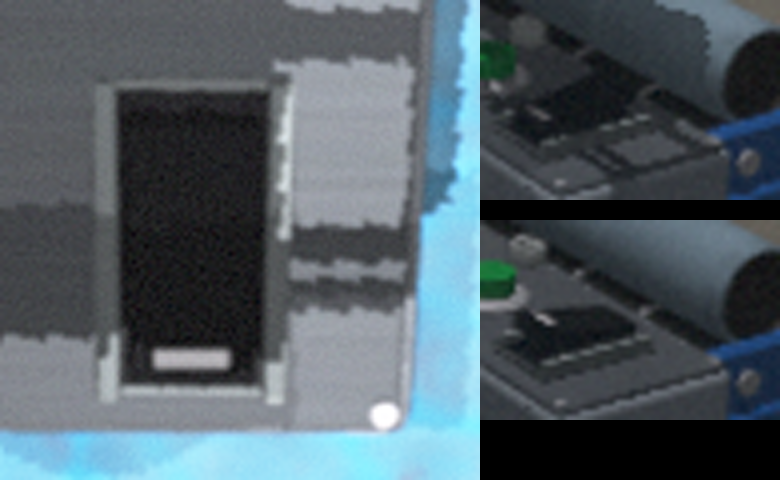

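The side picture shows the near half down and the far half up. The bar at about (357,218) matches the predicted pixel for 0.4 rad, so the rocker is on. Blue is next.

```bash
python3 -m handwheel '[[[-20,0,3],0],[[-40,0,6],0],[[-45,0,7],0],[[-30,0,4],0],[[-15,0,2.5],0],[[0,0,0],0],[[0,15,0],0],[[0,30,0],0],[[0,22,0],0],[[0,10,0],0],[[0,3,0],0],[[0,0,0],0]]'; python3 pic.py 3
```

```text
time: 7.35
position: [0.5214, -0.0121, 0.1036]
ee_rot: [[0.177, -0.0, 0.984], [-0.984, -0.0, 0.177], [0.0, -1.0, -0.0]]
force: [-0.9, -0.6, 0.5]
gripper_width: 0.0003
[ 0.5214 -0.0121  0.1036] [-0.89 -0.63  0.46] 7.35
```

View pics/c3.png

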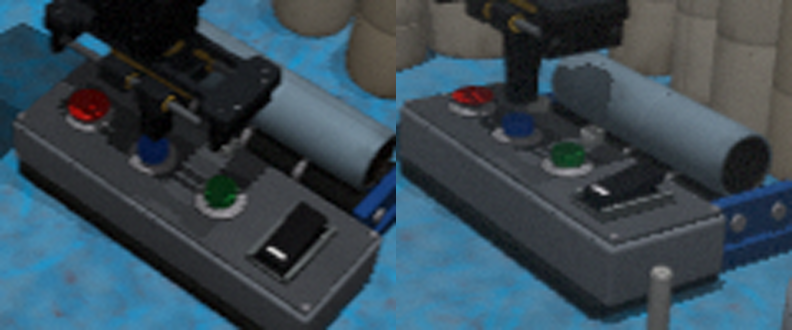

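The rocker is clearly on and the fingers stand over blue, so I'll press it.

```bash
python3 -m handwheel '[[[0,5,0],0],[[0,5,0],0],[[0,3,0],0],[[0,3,0],0],[[0,2,0],0],[[0,2,0],0],[[0,0,0],0],[[0,0,0],0]]'
```

```text
time: 8.3
position: [0.5212, -0.0116, 0.0834]
ee_rot: [[0.177, 0.0, 0.984], [-0.984, 0.0, 0.177], [-0.0, -1.0, 0.0]]
force: [0.3, -0.6, 0.9]
gripper_width: 0.0006
```

```bash
python3 -m handwheel '[[[0,2,0],0],[[0,2,0],0],[[0,0,0],0]]'
```

```text
time: 8.6
position: [0.5214, -0.0116, 0.0804]
ee_rot: [[0.178, 0.001, 0.984], [-0.984, -0.0, 0.178], [0.0, -1.0, 0.001]]
force: [-3.3, 0.6, 6.6]
gripper_width: 0.0005
```

```bash
python3 -m handwheel '[[[0,1,0],0],[[0,1,0],0],[[0,0,0],0]]'
```

```text
time: 8.9
position: [0.5215, -0.0116, 0.0802]
ee_rot: [[0.179, 0.001, 0.984], [-0.984, -0.001, 0.179], [0.001, -1.0, 0.001]]
force: [-7.1, 1.8, 17.7]
gripper_width: 0.0002
```

Blue bottomed out at z = 0.080 with force rising to 17.7 N. I'll lift and move over green.

```bash
python3 -m handwheel '[[[0,-5,0],0],[[0,-15,0],0],[[0,-12,0],0],[[15,0,0],0],[[30,0,0],0],[[20,0,0],0],[[9.5,0,0],0],[[0,0,0],0],[[0,0,0],0]]'; python3 pic.py 4
```

```text
time: 9.8
position: [0.534, -0.0849, 0.1092]
ee_rot: [[0.177, -0.001, 0.984], [-0.984, 0.0, 0.177], [-0.0, -1.0, -0.001]]
force: [-1.0, 0.3, 0.2]
gripper_width: 0.0004
[ 0.534  -0.0849  0.1092] [-1.04  0.25  0.17] 9.8
```

View pics/c4.png

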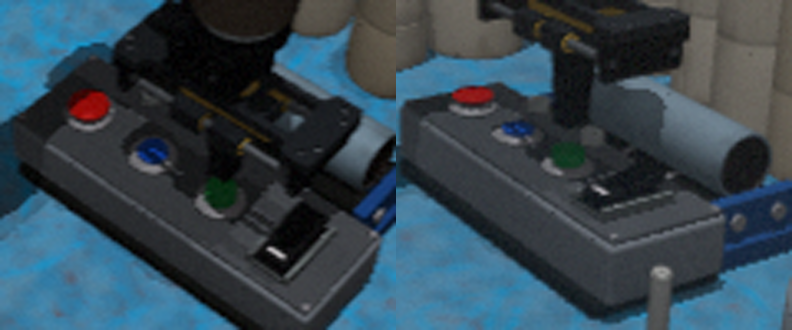

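View pics/wrist4.png

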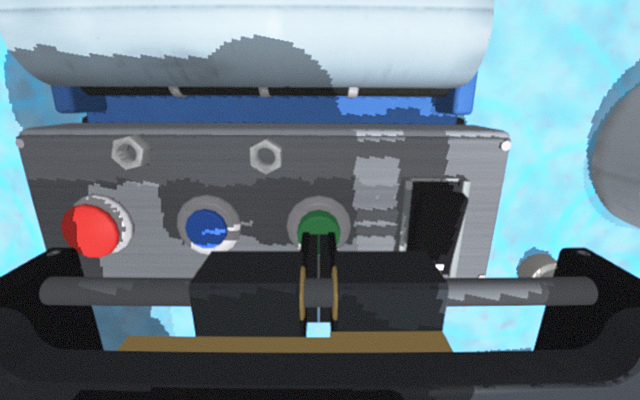

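Blue now stands low (side crop 517,130) and stays in. The fingers are centred over green (wrist column 319). I'll press green.

```bash
python3 -m handwheel '[[[0,6,0],0],[[0,7,0],0],[[0,5,0],0],[[0,4,0],0],[[0,3,0],0],[[0,2,0],0],[[0,2,0],0],[[0,0,0],0],[[0,0,0],0]]'
```

```text
time: 10.85
position: [0.5339, -0.0848, 0.0808]
ee_rot: [[0.177, -0.001, 0.984], [-0.984, 0.0, 0.177], [-0.0, -1.0, -0.001]]
force: [-2.5, 2.3, 5.3]
gripper_width: 0.0003
```

```bash
python3 -m handwheel '[[[0,1,0],0],[[0,1,0],0],[[0,1,0],0],[[0,0,0],0],[[0,0,0],0]]'
```

```text
time: 11.35
position: [0.5341, -0.0848, 0.0803]
ee_rot: [[0.178, 0.0, 0.984], [-0.984, -0.0, 0.178], [0.001, -1.0, 0.0]]
force: [-8.5, 4.2, 18.8]
gripper_width: 0.0004
```

```bash
python3 -m handwheel '[[[0,0,0],0],[[0,0,0],0],[[0,0,0],0],[[0,0,0],0],[[0,0,0],0]]'; python3 pic.py 5
```

```text
time: 11.85
position: [0.5341, -0.0848, 0.0802]
ee_rot: [[0.178, 0.0, 0.984], [-0.984, -0.0, 0.178], [0.0, -1.0, 0.0]]
force: [-8.3, 4.0, 18.5]
gripper_width: 0.0003
[ 0.5341 -0.0848  0.0802] [-8.32  4.01 18.5 ] 11.85
```

View pics/c5.png

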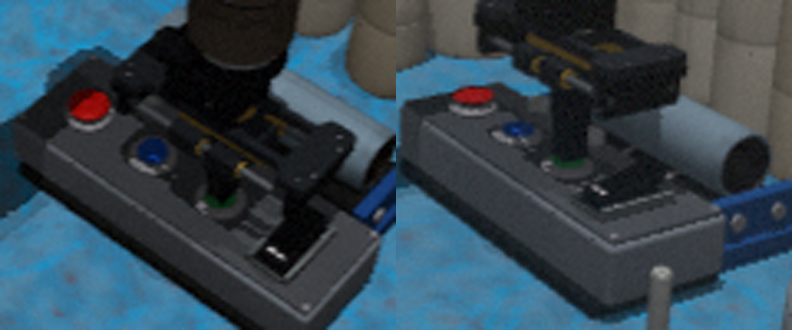

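View pics/scene5.png

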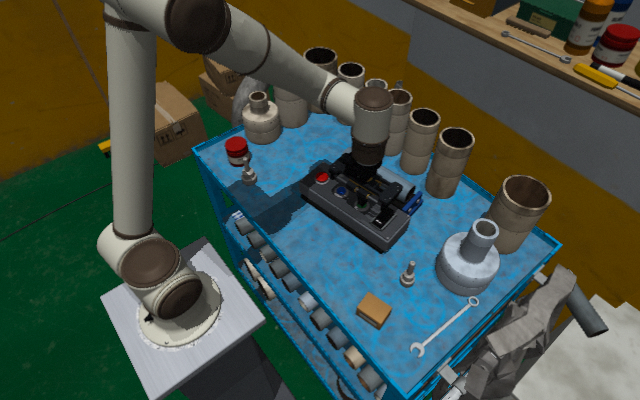

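Green is pressed in under the fingers (side crop 568,162) and blue is low. The rocker is on, red is out, and the gauges (248,172 and 408,273), carton (375,310) and tin (236,150) have not moved.

```bash
python3 -c "
from bench import robot
print(robot.close_job())"
```

```text
the job is handed in; nothing more can be done
None
```

I pressed the three controls in the required order with closed fingertips and handed the job in at about 12 s, with the arm still holding the green button down. The hand-in gives no verdict.

- **Rocker:** it bottomed at 23 N, and the later pictures show its near half down. The white bar matches the pixel predicted for fully on.
- **Blue button:** it bottomed at z = 0.080 m with 17.7 N and stayed in after I lifted off.
- **Green button:** it was held fully in at z = 0.0802 m, with a steady push of about 18.5 N at the last reading.
- **Red stop and loose things:** the red stop was never approached and still stands out. The gauges, carton and tin are where they were in the last picture. The nuts were in place when last seen, just before the green press; the gripper hid them after that.

Position estimates from the three cameras agreed to about 2 mm. No check failed. I judged the joint values from pictures, heights and forces, since they cannot be read directly.

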